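Re-index a swivel bench pin by its spring pull ring

TASK

Turn the swivel bench pin one hole over, toward the four-lobed dish: hook a fingertip well through the pull ring from the notched end, lift the spring pin out of its hole, swing the arm to the very next hole on the dish's side and let the pin drop fully home there, then take the finger out. Only hook and push: do not pinch or grip the ring or the arm or yank at them, do not swing the other way or on past that next hole, and leave the dish, the cup, the tape roll and the loupe where they stand.

Things in the scene. Friction and masses are not known exactly. Their poses are not given: they have to be found in the camera images.
- index_base: Fixed fan-shaped steel plate, 190 mm wide, its top 30 mm above the 290x330 mm jig board (14 mm thick) that carries it. Origin: on the pivot axis at the level of the board's top; z up; the arm points along its -x (roughly toward the robot) when in the middle hole. Five holes, 10 mm wide, lie 100 mm from the pivot, 20 degrees (0.349 rad, 35 mm) apart, the middle one on -x.
- swing_arm (a joint): Angle (rad) of the arm about index_base's upright pivot: about 0 in the middle hole (the start), positive = notched end toward index_base's +y; holes at 0, +-0.349, +-0.698; +-0.015 play with the pin home. Aluminium bar 30 mm wide, top 42 mm above the board, hub 54 mm. It turns with about 1.5 N at the ring and stays where it is left when the pin is up.
- pull_pin (a joint): Height (m) the spring pin is pulled up: 0 = fully home, stop at 0.024. The 7 mm round-ended pin goes 8 mm into the plate; above about 0.009 it is clear of the holes. The spring pulls down with about 5 N at 0, 8 N at the stop. Let down between holes it rides on the plate (about 0.008) and snaps into the next hole it meets.
- pull_ring: Round steel ring on top of the pin, 50 mm inside, wire 6 mm. Origin: ring centre, 80 mm from the pivot axis, 86 mm above the board with the pin home. It turns with the arm, rises with the pin; axes as index_base's at arm angle 0. Its plane holds its y; the top leans 45 degrees from upright toward the pivot (+x): a finger aimed forward, 40 to 55 degrees down, enters squarely.
- bench_pin: The swinging arm with, at its end, a wooden tongue with a V notch. Tongue: 62 mm wide, from 124 to 200 mm from the pivot, 37 to 51 mm above the board. Origin: on the pivot axis at the level of the board's top.
- brass_dish: Low open four-lobed dish, 78x83 mm, 22 mm high, loose on the board; origin at the centre of its underside. It stands about 195 mm in front of the pivot and 85 mm to index_base's +y or -y side: the arm must be swung to that side.
- ramekin_1: Small round ribbed cup, 49 mm across the rim, 27 mm high, loose on the board; origin at the centre of its underside. It stands on the other side of the arm from the dish. The tongue passes over dish and cup.
- tape_roll: Roll of masking tape lying flat, 62 mm across, 18 mm high, loose on the board, beside the pivot on its +y side; origin at the centre of its underside.
- loupe: Folding loupe lying open, 27x60 mm, 15 mm high, loose on the board, beside the pivot on its -y side; origin at the middle of its underside.
Mind the look-alikes: they are no part of the job. What is shaped like the brass_dish but purple is not meant.

How it is judged:
On the way, in this order (a step that is already met when the one before it is completed fails the run):
1. the ring is hooked and the index pin is lifted clear of the middle hole (value of joint pull_pin above 0.009 m and value of joint swing_arm between -0.17 and 0.17 rad and contact force between the fingers and pull_ring above 0.5 N), for 0.05 s.
2. the arm stands at the next hole on the dish's side, with the pin dropped home in it (((y of brass_dish in the frame of index_base above 0 m and value of joint swing_arm between 0.314 and 0.384 rad) or (not (y of brass_dish in the frame of index_base above 0 m) and value of joint swing_arm between -0.384 and -0.314 rad)) and value of joint pull_pin below 0.002 m), for 0.2 s.
At the end, for the whole second after the job is handed in: The arm is within 0.035 rad of the next hole (0.349 rad from the middle one) on the dish's side, the index pin is home within 2 mm, the arm is at rest, and dish, cup, tape roll and loupe are within 15 mm of where they stood (all of step 2 and velocity of joint swing_arm between -0.03 and 0.03 rad/s and distance of each of brass_dish, ramekin_1, tape_roll, loupe from where it was at the start of the episode below 0.015 m); the robot touches nothing.
It fails at once if the arm swings more than half a hole the wrong way ((y of brass_dish in the frame of index_base above 0 m and value of joint swing_arm below -0.175 rad) or (not (y of brass_dish in the frame of index_base above 0 m) and value of joint swing_arm above 0.175 rad)).
It fails at once if the arm swings more than half a hole past the next hole (value of joint swing_arm above 0.524 rad or value of joint swing_arm below -0.524 rad).
It fails at once if the ring or the arm is pinched or yanked (more than 30 N from the fingers) (contact force between the fingers and pull_ring above 30 N or contact force between the fingers and bench_pin above 30 N).
It fails at once if dish, cup, tape roll or loupe is moved by more than 15 mm or lifted (distance of any of brass_dish, ramekin_1, tape_roll, loupe from where it was at the start of the episode above 0.015 m).
It also fails if it takes over 50 s, if anything falls off the work surface, if the arm or the gripper's body presses on something with over 40 N, if the wrist force passes 120 N, or if a joint passes its speed limit or range.

ROBOT

A 6-joint arm with a two-finger parallel gripper is mounted at the origin on a cart in front of the work surface, level with it; the furniture and walls round the work are solid. World frame = base frame: x ahead of the robot, y to its left, z up, the work surface at z = 0. Lengths are in m, angles in rad, forces in N, time in s.
With the tool pointing down it reaches from about 0.275 to 0.775 m from the base axis. Payload 14.6 kg.
Tool frame: the origin (TCP) lies on the centre line of the jaws, within the pads' length; the fingertips stand 19 mm ahead of it and the grasp point (between the pads) is the TCP; z points along the fingers, y is the line along which they close (so a half turn about z gives the same grasp; the last joint's range is limited). The gripper opens to 85 mm and grips with 20 to 120 N. Pads are 22 mm wide; open, the fingers measure 114 mm over their backs; the gripper's body (76 mm by 85 mm) begins 54 mm behind the grasp point. The pads swing forward as they close: fully open they stand 13 mm farther back than shut.
Start: joints at [1.053, 0.263, -0.048, 1.259, 0, 1.415], TCP at [0.186, 0.491, 0.25] pointing down, gripper open.
Joint ranges: [-2.65, 2.65], [-0.89, 1.7], [-1.18, 1.37], [-2.13, 2.11], [-1.35, 1.29], [-3.14, 3.14]. Speed limits (rad/s): [1.89, 1.89, 2.57, 2.79, 3.14, 3.14].

INTERFACE

Orientations are given as a rotation vector (axis times angle).
In Python, from plant import ctrl gives the robot as it stands.
- The arm moves only by the shell command python3 -m jog 'ROWS' [FORCE]. ROWS is JSON, a list of rows, each a list of 7 numbers: the shift along the world's x, y, z in units of 0.12 m (1.0 is 0.12 m), then the turn, a rotation vector about the world's x, y, z in units of 90 degrees (1.0 is 90 degrees), then the opening, from -1 (shut) to 1 (fully open), so that 0 is half open. In form: [[x, y, z, wx, wy, wz, jaw], ...]. A call has 1 to 20 rows; each row shifts and turns the commanded pose from where the row before left it; what a row does not reach is not made up. A row lasts 1/10 s, in which the tool goes at most 50 mm and 8.59 degrees, less where a joint would pass 70% of its speed; a pose out of reach is approached as far as the arm can. A call with a number of a shift or a turn outside -1 to 1 is refused whole. A call with a gripper value outside its range is refused whole. The fingers move at their own pace and stop on an object; FORCE is the grip in N (left out, the last holds). Time passes only in rows, so rows that do not move let the fingers close. It gives the time, the measured TCP pose, the force, the opening and the grip force at its end, in the units of the state.
- ctrl.observe(): the state, without advancing time (a new reading comes with each control period).
- ctrl.read_camera(name): name is "scene" or "side" or "wrist"; returns (picture, depth): 420x560x3 uint8, red, green, blue; 420x560 float32, m along the optical axis (not along the pixel's ray), 0 where there is no reading.
- ctrl.camera_model(name): a dict with "fovy" (degrees; the focal length in pixels is half the picture's height over the tangent of half this angle, whatever the lens; pixels are square), "cx", "cy" (the principal point, pixels), "R" (3x3) and "t" (3): a world point X has camera coordinates R X + t. Camera axes: x right, y down, z forward; pixel columns grow to the right and rows downward; lengths in m; the calibration is good to about 2 mm. A picture is of the moment at which its call begins: read the wrist's pose just before it. camera_model takes no time and is no camera call; for the wrist camera it gives the pose at the moment of the call.
- ctrl.finish_job(): hands the job in; it is judged then, once.
The state is a dict: "t": time; "joint_pos": joint angles; "qvel": joint speeds; "effort": joint torques, N m; "eef_pos": TCP position; "tcp_rot": TCP orientation; "force": force on the tool from outside, world axes, zero at the start; "moment": the same for the moment, N m; "opening": finger opening in m; "grip_force": force on a finger pad.
Only numpy, scipy, OpenCV 4.12 (cv2) and the standard library are available. Lean on these libraries where they do the work, as an engineer would, in place of code of your own. Each camera call takes 0.05 s, during which the arm holds its last target. There are 200 camera calls.

## Working session

There is one attempt and no reset: what is moved stays moved. The work goes in short steps, Python scripts to look and compute and a shell command to move; the robot and the scene stay as the last step left them, time stands still between calls to the robot, and variables do not carry over. Pictures are saved under pics/ and viewed, at most 10 in all, crops included, and the job is handed in when it is done.

```bash
ls; mkdir -p pics
cat > h.py <<'E'
import numpy as np, cv2
from plant import ctrl
def cam(n):
    m=ctrl.camera_model(n); p,d=ctrl.read_camera(n)
    np.savez('last_'+n+'.npz',p=p,d=d,**{k:np.array(m[k]) for k in('fovy','cx','cy','R','t')})
    return p,d,m
def load(n):
    z=np.load('last_'+n+'.npz'); return z['p'],z['d'],z
def pts(d,m):
    f=d.shape[0]/2/np.tan(np.radians(m['fovy'])/2)
    v,u=np.mgrid[:d.shape[0],:d.shape[1]]
    c=np.stack([(u-m['cx'])/f*d,(v-m['cy'])/f*d,d],-1)
    return (c-np.array(m['t']))@np.array(m['R'])
E
python3 - <<'E'
from h import *
for n in('scene','side'):
    p,d,m=cam(n); cv2.imwrite(f'pics/{n}0.png',p[:,:,::-1])
print(ctrl.observe())
E
```

```text
pics
{'t': 0.1, 'joint_pos': array([ 1.05270556e+00,  2.63485828e-01, -4.88597589e-02,  1.25937493e+00,
       -2.19994086e-05,  1.41548984e+00]), 'qvel': array([-1.15406078e-03, -2.31518181e-04,  2.45513779e-03,  7.61022512e-04,
       -4.09599092e-06, -7.39526078e-04]), 'effort': array([ 3.57521109e-03, -6.38578820e+01,  3.85066223e+01,  1.00086385e-02,
       -1.48036606e-04,  2.02277550e-05]), 'eef_pos': array([0.18621795, 0.49063618, 0.24987263]), 'tcp_rot': array([-5.66688929e-01, -3.08976994e+00,  1.38149616e-03]), 'force': array([0.67631345, 0.27751496, 0.62579865]), 'moment': array([ 0.00145816, -0.00010594, -0.01866311]), 'grip_force': 0.0, 'opening': 0.08550806908983316}
```

View pics/scene0.png

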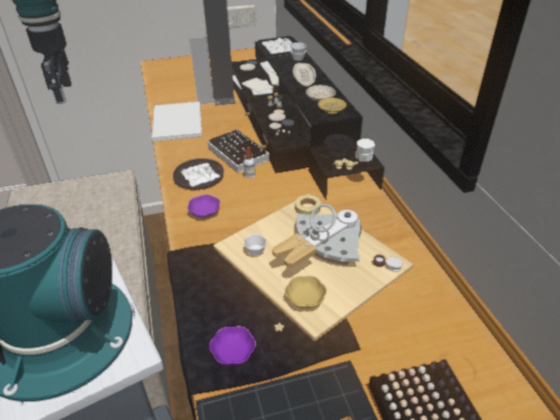

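View pics/side0.png

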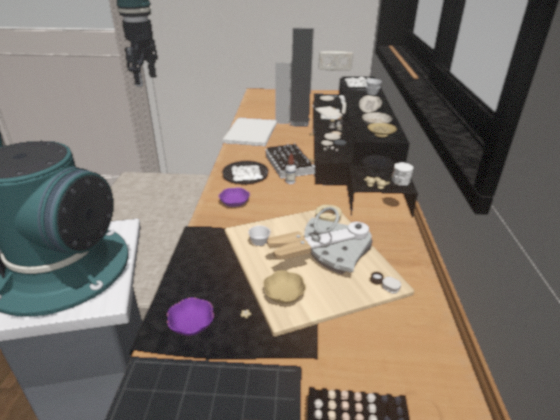

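The scene picture shows the brass dish at (305,291), the cup at (255,244), the tape at (307,204) and the loupe at (388,262). The tongue is at about (292,250), the hub at (347,216) and the ring at (322,218). The dish is on the loupe side (-y), so the arm has to swing to -0.349. Next I'll measure.

Run:
```python
from h import *
for n in('scene','side'):
    p,d,m=load(n); P=pts(d,m)
    hsv=cv2.cvtColor(p,cv2.COLOR_RGB2HSV)
    win={'scene':dict(hub=(347,216),ring=(322,218),dish=(305,291),cup=(255,244),tape=(307,204),board=(330,310)),
         'side':dict(hub=(358,230),ring=(322,238),dish=(285,288),cup=(259,235),tape=(327,213),board=(300,310))}[n]
    for k,(u,v) in win.items():
        print(n,k,np.round(np.median(P[v-1:v+2,u-1:u+2].reshape(-1,3),0),3))
    # segment by height above board (world z)
    bz=P[win['board'][1],win['board'][0],2]
    R=np.linalg.norm(P[...,:2]-P[win['hub'][1],win['hub'][0],:2],axis=-1)
    for lo,hi in((.025,.034),(.038,.046),(.047,.053),(.0535,.06),(.06,.125)):
        s=(P[...,2]-bz>lo)&(P[...,2]-bz<hi)&(R<.22)&(d>0)
        q=P[s]; print(lo,hi,len(q),np.round(q.mean(0),3),np.round(q.min(0),3),np.round(q.max(0),3))
    # tongue
    wood=(P[...,2]-bz>.042)&(P[...,2]-bz<.056)&(R>.13)&(R<.21)
    q=P[wood]; print('tongue',len(q),np.round(np.median(q,0),3))
    cv2.imwrite(f'pics/{n}crop.png',cv2.resize(p[180:320,220:420,::-1],None,fx=4,fy=4,interpolation=cv2.INTER_CUBIC))
```

```text
scene hub [ 0.629 -0.072  0.066]
scene ring [ 0.593 -0.029  0.046]
scene dish [ 0.454 -0.171  0.018]
scene cup [0.434 0.002 0.019]
scene tape [0.614 0.065 0.016]
scene board [ 0.47  -0.236  0.015]
0.025 0.034 1817 [ 0.604 -0.088  0.045] [ 0.417 -0.244  0.041] [0.833 0.133 0.05 ]
0.038 0.046 757 [ 0.616 -0.09   0.058] [ 0.432 -0.244  0.054] [0.834 0.134 0.062]
0.047 0.053 973 [ 0.548 -0.092  0.066] [ 0.433 -0.243  0.063] [0.832 0.136 0.069]
0.0535 0.06 838 [0.741 0.029 0.073] [ 0.493 -0.245  0.07 ] [0.833 0.135 0.076]
0.06 0.125 2074 [ 0.765 -0.112  0.107] [ 0.529 -0.246  0.076] [0.834 0.12  0.141]
tongue 1183 [ 0.492 -0.091  0.066]
side hub [ 0.629 -0.076  0.062]
side ring [ 0.548 -0.083  0.056]
side dish [ 0.449 -0.173  0.016]
side cup [0.428 0.002 0.02 ]
side tape [0.609 0.068 0.014]
side board [ 0.464 -0.232  0.014]
0.025 0.034 1719 [ 0.602 -0.097  0.044] [ 0.414 -0.252  0.039] [0.831 0.133 0.048]
0.038 0.046 794 [ 0.603 -0.096  0.056] [ 0.431 -0.252  0.052] [0.831 0.131 0.06 ]
0.047 0.053 984 [ 0.547 -0.097  0.064] [ 0.431 -0.252  0.061] [0.831 0.135 0.067]
0.0535 0.06 809 [0.736 0.026 0.071] [ 0.482 -0.253  0.068] [0.832 0.136 0.074]
0.06 0.125 1930 [ 0.759 -0.115  0.105] [ 0.526 -0.252  0.074] [0.832 0.121 0.139]
tongue 1037 [ 0.484 -0.102  0.065]
```

View pics/scenecrop.png

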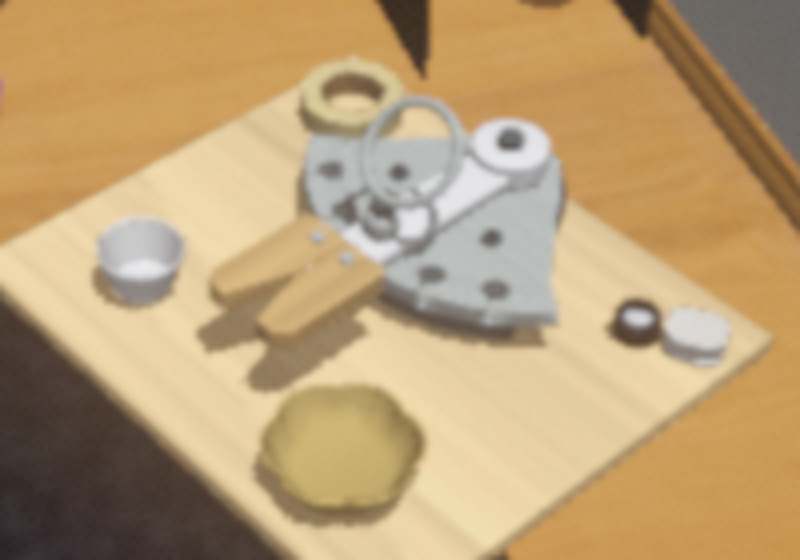

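The crop shows the ring as an ellipse centred at (413,151), the hub top at (511,147), the tongue screws at (317,237) and (346,258), and the tongue tips at about (217,290) and (268,330). I'll look at the side crop too so I can triangulate.

View pics/sidecrop.png

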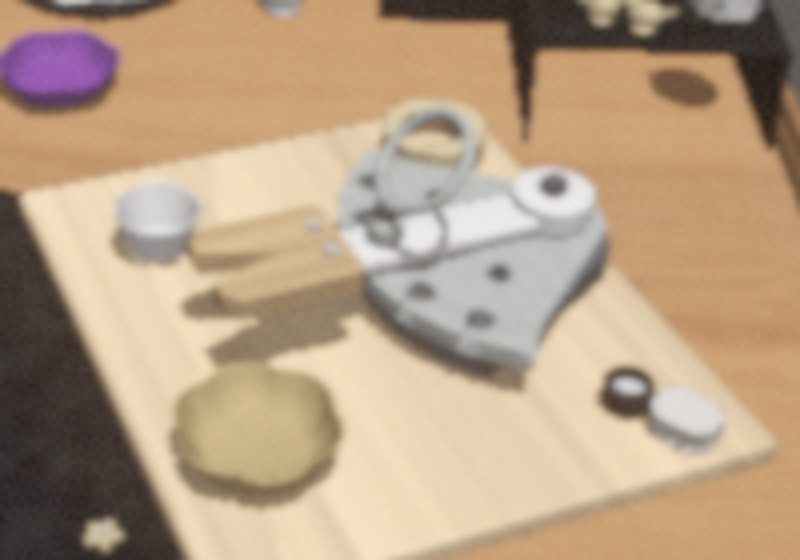

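In the side crop the ring is centred at (427,158), the hub top at (554,190) and the screws at (313,224) and (330,249).

Run:
```python
from h import *
def ray(m,uc,vc):
    u,v=220+(uc+.5)/4-.5,180+(vc+.5)/4-.5
    f=210/np.tan(np.radians(m['fovy'])/2); R=np.array(m['R']);t=np.array(m['t'])
    return -R.T@t, R.T@np.array([(u-m['cx'])/f,(v-m['cy'])/f,1])
L={'ring':((413,151),(427,158),.100),'hub':((511,147),(554,190),.068),'screw':((331.5,247.5),(321.5,236.5),.066)}
ms=[load(n)[2] for n in('scene','side')]
for k,(a,b,z) in L.items():
    A=[];B=[]
    for m,q in zip(ms,(a,b)):
        c,r=ray(m,*q); print(k,'plane',np.round(c+r*(z-c[2])/r[2],4))
        r/=np.linalg.norm(r);Q=np.eye(3)-np.outer(r,r);A.append(Q);B.append(Q@c)
    print(k,'tri',np.round(np.linalg.solve(sum(A),sum(B)),4))
# wrist
print(np.array(ctrl.camera_model('wrist')['R']).round(2),ctrl.camera_model('wrist')['t'])
```

```text
ring plane [ 0.5567 -0.0799  0.1   ]
ring plane [ 0.5555 -0.0789  0.1   ]
ring tri [ 0.554  -0.0833  0.1033]
hub plane [ 0.6277 -0.0749  0.068 ]
hub plane [ 0.6288 -0.0758  0.068 ]
hub tri [ 0.6307 -0.0715  0.0646]
screw plane [ 0.5    -0.0895  0.066 ]
screw plane [ 0.4985 -0.0894  0.066 ]
screw tri [ 0.4979 -0.0924  0.0687]
[[ 0.36  0.93 -0.  ]
 [ 0.9  -0.34  0.27]
 [ 0.25 -0.1  -0.96]] [-0.52364942 -0.03363722  0.37891039]
```

```bash
cat > plan.py <<'E'
import sys
from h import *
from scipy.spatial.transform import Rotation as Ro
# usage: plan.py X Y Z(tcp goal) yaw pitch_down(deg)
def goalR(yaw,ph):
    ph=np.radians(ph); z=np.array([np.cos(yaw)*np.cos(ph),np.sin(yaw)*np.cos(ph),-np.sin(ph)])
    y=np.array([-np.sin(yaw),np.cos(yaw),0]); return np.column_stack([np.cross(y,z),y,z])
def plan(p,yaw,ph):
    s=ctrl.observe(); G=goalR(yaw,ph); C=Ro.from_rotvec(s['tcp_rot']).as_matrix()
    dr=Ro.from_matrix(G@C.T).as_rotvec(); dp=np.array(p)-s['eef_pos']
    print('t',s['t'],'pos',s['eef_pos'].round(4),'F',s['force'].round(2),'M',s['moment'].round(2))
    print('dpos mm',(dp*1000).round(1),'units',(dp/.12).round(3),'rot deg',np.degrees(dr).round(1),'units',(dr/(np.pi/2)).round(3),'C',C.round(2).tolist())
if __name__=='__main__':
    a=list(map(float,sys.argv[1:])); plan(a[:3],*a[3:])
E
python3 plan.py 0.47 -0.091 0.19 0.11 45
python3 -c "
from h import *
m=ctrl.camera_model('wrist');print(-np.array(m['R']).T@m['t'],m['fovy'])"
```

```text
t 0.1 pos [0.1862 0.4906 0.2499] F [0.68 0.28 0.63] M [ 0.   -0.   -0.02]
dpos mm [ 283.8 -581.6  -59.9] units [ 2.365 -4.847 -0.499] rot deg [ -5.7 -45.1  25.7] units [-0.063 -0.501  0.285] C [[-0.93, 0.35, -0.0], [0.35, 0.93, -0.0], [0.0, -0.0, -1.0]]
[0.12206326 0.51412072 0.37375621] 61.2981719678128
```

```bash
python3 -m jog '[[0.131,-0.269,0,-0.0035,-0.028,0.016,-1],[0.131,-0.269,0,-0.0035,-0.028,0.016,-1],[0.131,-0.269,0,-0.0035,-0.028,0.016,-1],[0.131,-0.269,0,-0.0035,-0.028,0.016,-1],[0.131,-0.269,0,-0.0035,-0.028,0.016,-1],[0.131,-0.269,0,-0.0035,-0.028,0.016,-1],[0.131,-0.269,0,-0.0035,-0.028,0.016,-1],[0.131,-0.269,0,-0.0035,-0.028,0.016,-1],[0.131,-0.269,0,-0.0035,-0.028,0.016,-1],[0.131,-0.269,0,-0.0035,-0.028,0.016,-1],[0.131,-0.269,0,-0.0035,-0.028,0.016,-1],[0.131,-0.269,0,-0.0035,-0.028,0.016,-1],[0.131,-0.269,0,-0.0035,-0.028,0.016,-1],[0.131,-0.269,0,-0.0035,-0.028,0.016,-1],[0.131,-0.269,0,-0.0035,-0.028,0.016,-1],[0.131,-0.269,0,-0.0035,-0.028,0.016,-1],[0.131,-0.269,0,-0.0035,-0.028,0.016,-1],[0.131,-0.269,0,-0.0035,-0.028,0.016,-1],[0,0,0,0,0,0,-1],[0,0,0,0,0,0,-1]]' 20; python3 plan.py 0.47 -0.091 0.19 0.11 45
```

```text
t: 2.1
eef_pos: [0.4665, -0.0854, 0.2494]
tcp_rot: [-0.126, 2.358, 0.057]
force: [0.2, -0.4, -0.1]
opening: 0.0
grip_force: 0.0
t 2.1 pos [ 0.4665 -0.0854  0.2494] F [ 0.17 -0.36 -0.09] M [-0.01  0.68  0.02]
dpos mm [  3.5  -5.6 -59.4] units [ 0.029 -0.047 -0.495] rot deg [-0.2 -0.3  0.1] units [-0.002 -0.003  0.001] C [[-0.71, -0.11, 0.7], [-0.07, 0.99, 0.08], [-0.7, 0.0, -0.71]]
```

```bash
python3 -m jog '[[0.015,-0.025,-0.165,0,0,0,-1],[0.015,-0.025,-0.165,0,0,0,-1],[0,0,-0.165,0,0,0,-1],[0,0,0,0,0,0,-1],[0,0,0,0,0,0,-1]]'
python3 - <<'E'
from h import *
p,d,m=cam('wrist'); cv2.imwrite('pics/w1.png',p[:,:,::-1]); print(ctrl.observe()['eef_pos'])
E
```

```text
t: 2.6
eef_pos: [0.4704, -0.0897, 0.191]
tcp_rot: [-0.131, 2.357, 0.058]
force: [0.1, 0.0, -0.3]
opening: 0.0002
grip_force: 0.0
[ 0.47074936 -0.09013027  0.19167361]
```

View pics/w1.png

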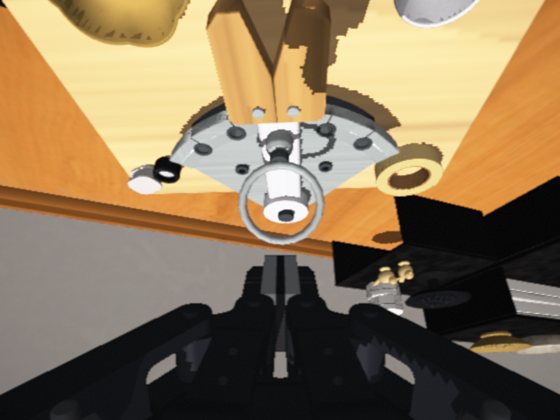

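The wrist picture (upside down) shows the ring face-on: centre near (282,202), outer radius about 42 px. The hub is at (286,212), the screws at (259,113) and (293,112), and the shut fingertips at (281,256).

Run:
```python
from h import *
p,d,m=load('wrist'); P=pts(d,m)
v,u=np.mgrid[:420,:560]; r=np.hypot(u-282,v-202)
s=(r>34)&(r<46)&(P[...,2]>.072)&(P[...,2]<.14)&(np.abs(P[...,0]-.555)<.04)&(np.abs(P[...,1]+.082)<.04)&(d>0)
q=P[s]; print(len(q),q.min(0).round(4),q.max(0).round(4))
uu,vv=u[s].astype(np.float32),v[s].astype(np.float32)
e=cv2.fitEllipse(np.column_stack([uu,vv])); print('ellipse',e)
c=q.mean(0); U,S,Vt=np.linalg.svd(q-c); print('mean',c.round(4),'normal',Vt[2].round(3), 'radius',np.linalg.norm(q-c,axis=1).mean())
# sphere-type fit for centre in plane
A=np.c_[2*(q-c)@Vt[:2].T,np.ones(len(q))]; b=(((q-c)@Vt[:2].T)**2).sum(1); x=np.linalg.lstsq(A,b,rcond=None)[0]
print('centre',(c+x[:2]@Vt[:2]).round(4),'R',np.sqrt(x[2]+x[0]**2+x[1]**2).round(4))
f=210/np.tan(np.radians(m['fovy'])/2)
def cast(a,b,z):
    cc=-m['R'].T@m['t']; w=m['R'].T@np.array([(a-m['cx'])/f,(b-m['cy'])/f,1]); return (cc+w*(z-cc[2])/w[2]).round(4)
print('ring z.1',cast(*e[0],.1),'hub',cast(286,212,.068),'screws',cast(259,113,.066),cast(293,112,.066))
print('tip px depth',d[257:270:4,272:292:6].round(3), P[262,281].round(4))
```

```text
1988 [ 0.5252 -0.1115  0.0747] [ 0.5734 -0.051   0.1234]
ellipse ((280.697265625, 201.75155639648438), (78.2582778930664, 78.53887176513672), 133.0641326904297)
mean [ 0.5486 -0.0824  0.1   ] normal [ 0.699  0.124 -0.705] radius 0.027889972662422612
centre [ 0.5492 -0.0813  0.1009] R 0.028
ring z.1 [ 0.5491 -0.0811  0.1   ] hub [ 0.619  -0.0682  0.068 ] screws [ 0.4991 -0.1004  0.066 ] [ 0.496  -0.0792  0.066 ]
tip px depth [[0.147 0.147 0.146 0.147]
 [0.143 0.141 0.141 0.142]
 [0.139 0.138 0.139 0.139]
 [0.135 0.135 0.135 0.135]] [ 0.467  -0.0906  0.1784]
```

```bash
python3 plan.py 0.521 -0.0862 0.1353 0.15 45
```

```text
t 2.65 pos [ 0.4707 -0.0901  0.1917] F [ 0.28 -0.07  0.74] M [-0.06  0.55  0.02]
dpos mm [ 50.3   3.9 -56.4] units [ 0.419  0.033 -0.47 ] rot deg [-0.1 -0.1  2.2] units [-0.001 -0.002  0.024] C [[-0.7, -0.11, 0.7], [-0.08, 0.99, 0.08], [-0.71, 0.0, -0.71]]
```

```bash
python3 -m jog '[[0.105,0.008,-0.118,0,0,0.006,-1],[0.105,0.008,-0.118,0,0,0.006,-1],[0.105,0.008,-0.118,0,0,0.006,-1],[0.104,0.008,-0.117,0,0,0.006,-1],[0,0,0,0,0,0,-1],[0,0,0,0,0,0,-1]]'
python3 - <<'E'
from h import *
p,d,m=cam('wrist'); cv2.imwrite('pics/w2.png',p[:,:,::-1])
E
python3 plan.py 0.5588 -0.0806 0.0971 0.15 45
```

```text
t: 3.25
eef_pos: [0.5208, -0.0866, 0.1349]
tcp_rot: [-0.175, 2.354, 0.075]
force: [0.3, -0.5, 0.4]
opening: 0.0
grip_force: 0.0
t 3.3 pos [ 0.5207 -0.0868  0.1352] F [0.24 1.05 1.11] M [-0.11  0.6   0.03]
dpos mm [ 38.1   6.2 -38.1] units [ 0.317  0.051 -0.317] rot deg [-0.1 -0.1  0.1] units [-0.001 -0.002  0.001] C [[-0.7, -0.15, 0.7], [-0.1, 0.99, 0.11], [-0.71, 0.0, -0.71]]
```

View pics/w2.png

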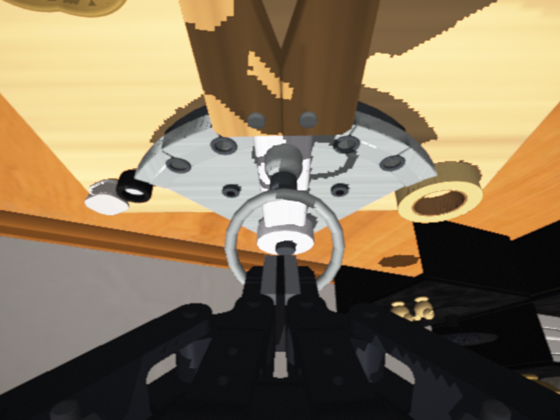

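The ring is centred at (284,243) and the fingertip is in column 281, so they line up. I'll insert now.

```bash
python3 -m jog '[[0.053,0.008,-0.053,0,0,0,-1],[0.053,0.008,-0.053,0,0,0,-1],[0.053,0.008,-0.053,0,0,0,-1],[0.053,0.008,-0.053,0,0,0,-1],[0.053,0.008,-0.053,0,0,0,-1],[0.053,0.008,-0.053,0,0,0,-1],[0,0,0,0,0,0,-1],[0,0,0,0,0,0,-1]]'
python3 - <<'E'
from h import *
p,d,m=cam('wrist'); cv2.imwrite('pics/w3.png',p[:,:,::-1])
E
python3 plan.py 0.5588 -0.0806 0.1171 0.15 45
```

```text
t: 4.1
eef_pos: [0.5588, -0.0809, 0.0957]
tcp_rot: [-0.174, 2.354, 0.076]
force: [-0.0, -0.8, 0.6]
opening: 0.0001
grip_force: 0.0
t 4.15 pos [ 0.5588 -0.081   0.0959] F [0.24 0.44 1.46] M [-0.06  0.63  0.04]
dpos mm [-0.   0.4 21.2] units [-0.     0.003  0.176] rot deg [-0.1 -0.2  0.1] units [-0.001 -0.002  0.001] C [[-0.7, -0.15, 0.7], [-0.1, 0.99, 0.11], [-0.7, 0.0, -0.71]]
```

View pics/w3.png

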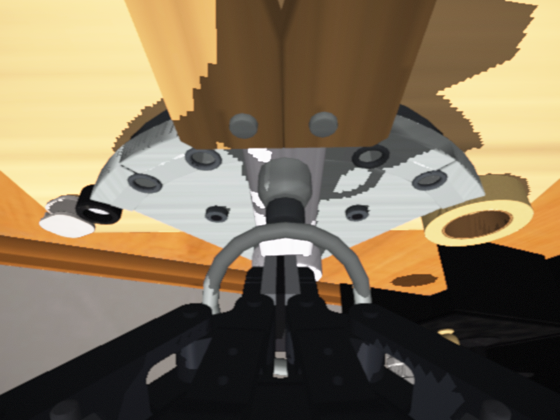

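The finger is through the ring, and the wire surrounds it. I'll lift in small rows and watch the force.

```bash
for i in 1; do python3 -m jog '[[0,0.004,0.025,0,0,0,-1],[0,0.004,0.025,0,0,0,-1],[0,0,0.025,0,0,0,-1],[0,0,0,0,0,0,-1]]'|grep -E 'eef|force'; done; python3 -m jog '[[0,0,0.025,0,0,0,-1],[0,0,0,0,0,0,-1]]'|grep -E 'eef|force'; python3 -m jog '[[0,0,0.025,0,0,0,-1],[0,0,0,0,0,0,-1]]'|grep -E 'eef|force'
```

```text
eef_pos: [0.5592, -0.0802, 0.1059]
force: [-0.3, 0.4, -1.4]
grip_force: 0.0
eef_pos: [0.5591, -0.0802, 0.1085]
force: [0.6, 0.5, -0.7]
grip_force: 0.0
eef_pos: [0.559, -0.0801, 0.1113]
force: [0.0, -0.6, 0.1]
grip_force: 0.2
```

```bash
for i in 1; do python3 -m jog '[[0,0,0.017,0,0,0,-1],[0,0,0,0,0,0,-1]]'|grep -E 'eef|force:'; python3 -m jog '[[0,0,0.017,0,0,0,-1],[0,0,0,0,0,0,-1]]'|grep -E 'eef|force:';python3 -m jog '[[0,0,0.017,0,0,0,-1],[0,0,0,0,0,0,-1]]'|grep -E 'eef|force:';  done
```

```text
eef_pos: [0.5584, -0.0799, 0.1126]
force: [-0.6, 0.3, -4.8]
grip_force: 2.1
eef_pos: [0.5584, -0.0799, 0.1147]
force: [-3.8, 0.4, -5.6]
grip_force: 3.2
eef_pos: [0.5586, -0.0799, 0.117]
force: [-4.6, 1.0, -5.1]
grip_force: 3.8
```

```bash
python3 -m jog '[[0,0,0.017,0,0,0,-1],[0,0,0.017,0,0,0,-1],[0,0,0.017,0,0,0,-1],[0,0,0,0,0,0,-1]]'|grep -E 'eef|force:'; python3 -m jog '[[0,0,0.017,0,0,0,-1],[0,0,0.017,0,0,0,-1],[0,0,0,0,0,0,-1],[0,0,0,0,0,0,-1]]'|grep -E 'eef|force:'
python3 - <<'E'
from h import *
p,d,m=cam('wrist'); cv2.imwrite('pics/w4.png',p[:,:,::-1])
E
```

```text
eef_pos: [0.5586, -0.08, 0.1232]
force: [-5.1, 0.4, -6.4]
grip_force: 4.3
eef_pos: [0.5586, -0.08, 0.1272]
force: [-4.6, 0.9, -6.0]
grip_force: 4.4
```

View pics/w4.png

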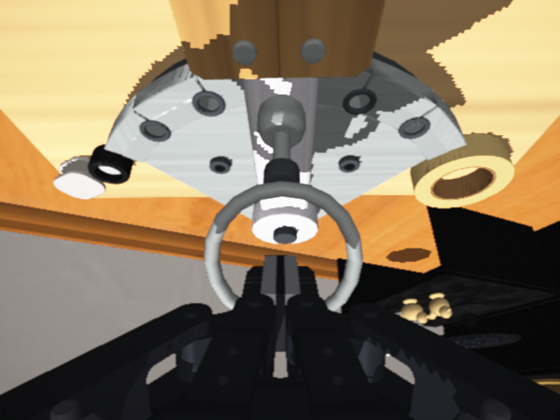

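The picture shows the ring raised and hanging on the finger, with the plug lifted off the plate at (283,110). Now I'll swing about the pivot at roughly (0.628,-0.071): +16° about z first, moving toward -y.

```bash
python3 -m jog '[[0.0032,-0.016,0,0,0,0.0178,-1],[0.0032,-0.016,0,0,0,0.0178,-1],[0.0032,-0.016,0,0,0,0.0178,-1],[0.0032,-0.016,0,0,0,0.0178,-1],[0.0032,-0.016,0,0,0,0.0178,-1],[0,0,0,0,0,0,-1]]'|grep -E 'eef|force:'; python3 -m jog '[[0.0054,-0.0153,0,0,0,0.0178,-1],[0.0054,-0.0153,0,0,0,0.0178,-1],[0.0054,-0.0153,0,0,0,0.0178,-1],[0.0054,-0.0153,0,0,0,0.0178,-1],[0.0054,-0.0153,0,0,0,0.0178,-1],[0,0,0,0,0,0,-1]]'|grep -E 'eef|force:'
python3 - <<'E'
from h import *
p,d,m=cam('wrist'); cv2.imwrite('pics/w5.png',p[:,:,::-1])
cam('scene');cam('side')
E
```

```text
eef_pos: [0.5613, -0.0904, 0.1276]
force: [-1.8, 0.6, -7.1]
grip_force: 3.4
eef_pos: [0.5646, -0.0995, 0.1275]
force: [-2.0, 0.5, -7.7]
grip_force: 3.3
```

View pics/w5.png

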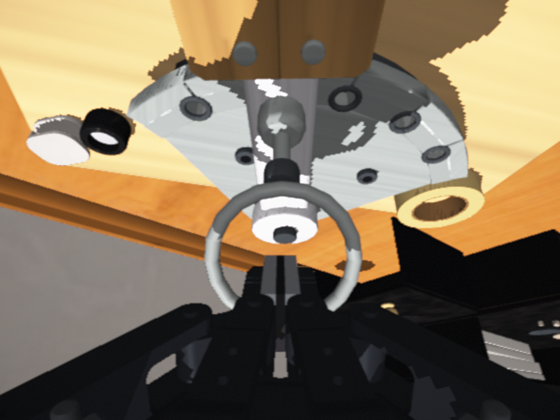

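The arm followed the tool exactly: the ring, hub and screws sit where they did before. The neighbouring holes are at (195,105) and (345,97) and should come to about (208,102) and (360,100), so about 4° remains.

```bash
python3 -m jog '[[0.0058,-0.0123,0,0,0,0.0148,-1],[0.0058,-0.0123,0,0,0,0.0148,-1],[0.0058,-0.0123,0,0,0,0.0148,-1],[0,0,0,0,0,0,-1],[0,0,0,0,0,0,-1]]'|grep -E 'eef|force:'
python3 - <<'E'
from h import *
p,d,m=cam('wrist'); cv2.imwrite('pics/w6.png',p[:,:,::-1])
E
```

```text
eef_pos: [0.5662, -0.1034, 0.1274]
force: [-1.1, -1.6, -6.8]
grip_force: 3.1
```

View pics/w6.png

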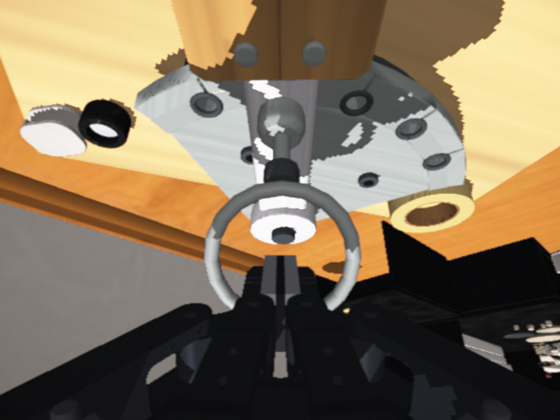

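The holes are at (206,104) and (356,101), so about 0.7° remains. I'll add that, then lower slowly.

```bash
python3 -m jog '[[0.004,-0.008,0,0,0,0.008,-1],[0,0,-0.025,0,0,0,-1],[0,0,-0.025,0,0,0,-1],[0,0,0,0,0,0,-1]]'|grep -E 'eef|force:'; python3 -m jog '[[0,0,-0.025,0,0,0,-1],[0,0,-0.025,0,0,0,-1],[0,0,0,0,0,0,-1]]'|grep -E 'eef|force:'; python3 -m jog '[[0,0,-0.025,0,0,0,-1],[0,0,-0.025,0,0,0,-1],[0,0,0,0,0,0,-1]]'|grep -E 'eef|force:'
cat > ring.py <<'E'
from h import *
from scipy.spatial.transform import Rotation as Ro
p,d,m=cam('wrist'); P=pts(d,m); piv=np.array([.628,-.071])
s=ctrl.observe(); print(s['t'],s['eef_pos'].round(4))
# grey pixels near expected ring, off the arm bar, above hub/arm height
rel=P[...,:2]-piv; rad=np.hypot(rel[...,0],rel[...,1]); v,u=np.mgrid[:420,:560]
lo=(v>140)&(v<300)&(P[...,2]>.088)&(rad>.04)&(rad<.11)&(d>0)&(d<.3)&((u<240)|(u>325)|(v<240))
q=P[lo]
print('n',len(q),'z',q[:,2].min().round(4),q[:,2].max().round(4))
c=q.mean(0);U,S,V=np.linalg.svd(q-c,full_matrices=False);B=(q-c)@V[:2].T
for _ in range(4):
    x=np.linalg.lstsq(np.c_[2*B,np.ones(len(B))],(B**2).sum(1),rcond=None)[0]; r=np.sqrt(x[2]+x[0]**2+x[1]**2)
    k=np.abs(np.hypot(*(B-x[:2]).T)-r)<.004; B=B[k]
C=c+x[:2]@V[:2]; a=C[:2]-piv
print('ring centre',C.round(4),'R',r.round(4),'normal',V[2].round(3),'angle about pivot deg',np.degrees(np.arctan2(-a[1],-a[0])).round(2))
E
python3 ring.py
```

```text
eef_pos: [0.5667, -0.1043, 0.1209]
force: [-1.1, -0.1, -5.5]
grip_force: 2.9
eef_pos: [0.5667, -0.1043, 0.115]
force: [-1.8, -0.2, -5.0]
grip_force: 2.7
eef_pos: [0.5671, -0.1044, 0.1096]
force: [0.2, 0.4, -1.3]
grip_force: 0.0
9.35 [ 0.5671 -0.1044  0.1097]
n 2733 z 0.088 0.1181
ring centre [ 0.5594 -0.1085  0.101 ] R 0.0273 normal [ 0.604  0.349 -0.717] angle about pivot deg 28.69
```

The force vanished at z≈0.112, the height where contact first began, and the ring centre is back at z=0.101. So the pin is home, about 20° over. I'll centre the finger and draw it back along its axis.

```bash
python3 -m jog '[[0,0,-0.027,0,0,0,-1],[0,0,-0.027,0,0,0,-1],[0,0,-0.026,0,0,0,-1],[0,0,0,0,0,0,-1]]'|grep -E 'eef|force:'; python3 -m jog '[[-0.045,-0.025,0.0515,0,0,0,-1],[-0.045,-0.025,0.0515,0,0,0,-1],[-0.045,-0.025,0.0515,0,0,0,-1],[0,0,0,0,0,0,-1]]'|grep -E 'eef|force:'; python3 ring.py
```

```text
eef_pos: [0.5665, -0.1042, 0.0992]
force: [-0.2, 0.0, 0.4]
grip_force: 0.0
eef_pos: [0.5503, -0.1141, 0.1196]
force: [-0.1, -0.2, -0.3]
grip_force: 0.0
10.2 [ 0.5505 -0.1139  0.1192]
n 2276 z 0.088 0.1146
ring centre [ 0.5596 -0.1085  0.1012] R 0.0274 normal [ 0.606  0.351 -0.714] angle about pivot deg 28.74
```

```bash
python3 -m jog '[[-0.045,-0.025,0.0515,0,0,0,-1],[-0.045,-0.025,0.0515,0,0,0,-1],[-0.045,-0.025,0.0515,0,0,0,-1],[-0.045,-0.025,0.0515,0,0,0,-1],[-0.045,-0.025,0.0515,0,0,0,-1],[-0.045,-0.025,0.0515,0,0,0,-1],[-0.045,-0.025,0.0515,0,0,0,-1],[-0.045,-0.025,0.0515,0,0,0,-1],[0,0,0,0,0,0,-1],[0,0,0,0,0,0,-1]]'|grep -E 'eef|force:'
python3 - <<'E'
from h import *
p,d,m=cam('wrist'); P=pts(d,m); piv=np.array([.628,-.071])
# ring: same fit as at the first close view
c0=np.array([.5596,-.1085,.101]); s=(np.linalg.norm(P-c0,axis=-1)<.034)&(P[...,2]>.076)&(d>0)
q=P[s]; c=q.mean(0); V=np.linalg.svd(q-c,full_matrices=False)[2]; B=(q-c)@V[:2].T
x=np.linalg.lstsq(np.c_[2*B,np.ones(len(B))],(B**2).sum(1),rcond=None)[0]
print(len(q),'ring',(c+x[:2]@V[:2]).round(4),'normal',V[2].round(3),'yaw deg',np.degrees(np.arctan2(V[2][1],V[2][0])).round(1),'z',q[:,2].min().round(4),q[:,2].max().round(4))
# loose things: colour change of scene before/after
for n in('scene',):
    a,da,_=load(n); 
    old=cv2.imread('pics/scene0.png')[:,:,::-1]; new,_d,_m=cam(n)
    for k,(u,v) in dict(dish=(305,291),cup=(255,244),tape=(307,204),loupe=(388,262)).items():
        w=slice(v-14,v+15),slice(u-20,u+21)
        print(k,np.abs(old[w].astype(int)-new[w]).mean().round(1))
E
```

```text
eef_pos: [0.5074, -0.1374, 0.1676]
force: [0.1, -0.4, 0.0]
grip_force: 0.0
2409 ring [ 0.5594 -0.1088  0.1008] normal [ 0.612  0.356 -0.706] yaw deg 30.2 z 0.0762 0.1215
dish 24.4
cup 5.3
tape 83.3
loupe 3.9
```

The ring is at z=0.1008 (0.1009 at the start) and has turned 20.1°. The finger is clear and force is zero, so I'll hand in.

```bash
python3 -c "
from plant import ctrl
print(ctrl.finish_job())"
```

```text
the job is handed in; nothing more can be done
None
```

I swung the bench pin one hole toward the brass dish and handed the job in at about 11 s of the 50 s allowed. By my measurements the pin is home (ring back at its starting height, turned 20.1°) and the finger is out and clear. Wrist forces stayed under about 9 N, and the loose items were never approached, though the robot blocked the camera's final view of the dish and tape roll.

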